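Draw out the filter tray with the pull hook

TASK

The filter tray of the bench filter unit is due for inspection and its sheet edges are sharp, so draw it with the pull hook and keep gripper and arm off the unit. Take the hook from its rest, feel its tip down into the finger hole of the tray's pull tab and draw the tray gently out of its catch, all the way to its stop. Then lay the hook back in its rest, leave the tray out, and leave the other things on the cart as they are.

Things in the scene. Friction and masses are not known exactly. Their poses are not given: they have to be found in the camera images.
- filter_unit: Fixed grey steel bench filter unit, 150 deep (x), 176 wide (y), 120 high: louvres, red switch and green lamp in front, round fan guard on top. Origin: centre of its underside on the work surface. Its front faces its own -x. In a slot low in the front sits an aluminium filter tray that slides out along the unit's -x. Hook pressing or pulling on unit or tray with over 20 N bends it.
- tab_mean (a point): Point fixed to the unit: top of the finger hole when tray is home and centred, 101 ahead (own -x) of the unit's origin, 50 above the work surface; axes as the unit. The hole, 13 diameter, goes down through the tray's flat steel pull tab (34 long, 40 wide, 4 thick, its rear edge on the tray's front plate, hole 20 ahead of that plate, 46 free below).
- tray (a joint): Tray travel out along the unit's -x: 0 home, 0.085 m at its fixed hard stop. A spring catch lets go within 8 mm at roughly 8 to 14 N of pull; then it drags with 3 to 4 N and stays where left. The tray also floats sideways in its wide slot: it rests up to 8 mm to either side (own y) of centre, needs 12 N to shift so, and this is not measured: find the hole by eye or feel.
- pull_hook: Loose pull hook, about 0.14 kg. Flat-sided orange handle 112 long (x), 16 wide (y), 18 high (z); origin at the handle's centre. A 9 mm steel rod runs on from its +x end and bends straight down (own -z) into a 10 mm round tip with a square-cut end: the tip's axis is at x = +105, y = 0, and it ends at z = -40.5. It starts in the rest, z up, the tip 18.5 above the work surface.
- hook_rest: Fixed yellow steel rest. Base plate 122 (x) by 62 (y) by 4; at x = -46 and +46 two 4 thick forked ends 40 wide: fork floors 50 high, prongs up to 68, leaning outward, 20 apart at the bottom, 28 at the top. The handle lies in both forks along the rest's x, tip beyond the +x end, the hook's origin 59 above the rest's origin (centre of its underside).
- union_a: Bystander, loose: brass union, 54 x 54 x 48. Origin: centre of its underside.
- pressure_gauge: Bystander, loose: black dial gauge lying face up, 88 x 63 x 24. Origin: centre of its underside.
- ball_valve_0: Bystander, loose: steel ball valve with blue lever, 52 x 138 x 77. Origin: centre of its underside.
There are look-alikes about, which are no part of the job. There is more than one size of the hook_rest; the job needs the larger.

How it is judged:
By the outcome, as a careful person would: the job done as asked, in the order asked, and still so for the second after the job is handed in, with the robot touching nothing.
It also fails if it takes over 64 s, if anything falls off the work surface, if the arm or the gripper's body presses on something with over 40 N, if the wrist force passes 120 N, or if a joint passes its speed limit or range.

ROBOT

A 6-joint arm with a two-finger parallel gripper is mounted at the origin on a cart in front of the work surface, level with it; the furniture and walls round the work are solid. World frame = base frame: x ahead of the robot, y to its left, z up, the work surface at z = 0. Lengths are in m, angles in rad, forces in N, time in s.
With the tool pointing down it reaches from about 0.3 to 0.775 m from the base axis. Payload 14.6 kg.
Tool frame: the origin (TCP) lies at the very end of the fingers, on their centre line; the grasp point (between the pads) lies 19 mm behind it; z points along the fingers, y is the line along which they close (so a half turn about z gives the same grasp; the last joint's range is limited). The gripper opens to 94 mm and grips with 3 to 60 N. Pads are 16 mm wide; open, the fingers measure 119 mm over their backs; the gripper's body (75 mm by 177 mm) begins 78 mm behind the grasp point.
Start: joints at [1.156, 0.3, 1.521, -0, 1.321, -0.067], TCP at [0.187, 0.517, 0.205] pointing down, gripper open.
Joint ranges: [-3.03, 3.03], [-0.79, 2.21], [0.23, 2.52], [-1.04, 4.18], [0, 3.07], [-2.55, 2.55]. Speed limits (rad/s): [2.22, 2.22, 2.57, 3.14, 3.14, 3.14].

INTERFACE

Orientations are given as [roll, pitch, yaw] about the fixed x, y, z axes, in that order (R = Rz(yaw) Ry(pitch) Rx(roll)).
In Python, from station import * gives the robot as it stands.
- The arm moves only by the tool jog_arm, never from a script. Its argument "rows" is a list of rows, each a list of 3 entries, a list of its own where there are three numbers: the shift along the tool's x, y, z in m, then the turn about the tool's z in degrees, then the finger opening in m, from 0 to 0.094. A call has 1 to 12 rows; each row shifts and turns the commanded pose from where the row before left it, along the tool's axes as they then stand; what a row does not reach is not made up. A row lasts 1/12 s, in which the tool goes at most 41.7 mm and 7.16 degrees, less where a joint would pass 70% of its speed; a pose out of reach is approached as far as the arm can. A call is refused whole if a number of a shift passes 0.0417 or a number of a turn 7.16, either way. A call with a gripper value outside its range is refused whole. The fingers move at their own pace and stop on an object; "squeeze" is the grip in N (left out, the last holds). Time passes only in rows, so rows that do not move let the fingers close. It gives the time, the measured TCP pose, the force, the opening and the grip force at its end, in the units of the state.
- get_obs(): the state, without advancing time (a new reading comes with each control period).
- camera(name): name is "side" or "top" or "wrist"; returns a dict with "image" (480x640x3 uint8, red, green, blue), "range_z" (480x640 float32, m along the optical axis (not along the pixel's ray), 0 where there is no reading), "K" (3x3 intrinsics, pixels), "world_from_camera" (4x4, takes a point from camera to world coordinates); the wrist camera has in their place "T_tool_cam" (4x4, takes a point from camera to tool coordinates, whose origin is the TCP and whose axes are the flange's). Camera axes: x right, y up, looking along -z (the intrinsics and any distortion apply to the point x, -y, -z); pixel columns grow to the right and rows downward; lengths in m; the calibration is good to about 2 mm. A picture is of the moment at which its call begins: read the wrist's pose just before it.
- hand_in(): hands the job in; it is judged then, once.
Trained networks look in a picture, given as the dict that the camera call returned (one of the last four; its "shot" number tells which), for a name from the list of things; names that differ only in an ending like _2 or _b are one class to them, and where a whole thing is asked for, a point or a joint stands for the part that bears it (a point fixed in the world has none). Each returns a list of dicts, best first, with "p" (0 to 1); they miss things now and then, are a little off and sometimes report something else, mostly with a low value. They report only what shows in the picture. A call takes as long as a camera call. They do not tell look-alikes from the thing itself.
- search_frame(label, picture): "at" ([column, row] as shares, 0 to 1, of the picture: columns of its width, rows of its height, amid what is visible of it).
- spot_point(label, picture): "at" ([column, row] as shares, 0 to 1, of the picture: columns of its width, rows of its height: a listed point, or the origin of a listed thing).
The state is a dict: "time_s": time; "qpos": joint angles; "joint_vel": joint speeds; "tau": joint torques, N m; "ee_pos": TCP position; "eef_rot": TCP orientation; "force": force on the tool from outside, world axes, zero at the start; "moment": the same for the moment, N m; "grip_width": finger opening in m; "grip_force": force on a finger pad.
Only numpy, scipy, OpenCV 4.12 (cv2) and the standard library are available. Lean on these libraries where they do the work, as an engineer would, in place of code of your own. Each camera call takes 0.05 s, during which the arm holds its last target. There are 200 camera calls.

## Working session

There is one attempt and no reset: what is moved stays moved. The work goes in short steps, Python scripts to look and compute and a tool call to move; the robot and the scene stay as the last step left them, time stands still between calls to the robot, and variables do not carry over. Pictures are saved under pics/ and viewed, at most 10 in all, crops included, and the job is handed in when it is done.

Besides the shell and the picture viewer there is one more tool, called after "Emit:" in YAML: its name, and indented under it one key for each argument. jog_arm: Moves the arm, as the interface text tells. Its arguments: {"type":"object","properties":{"rows":{"type":"array","items":{"type":"array"}},"squeeze":{"type":"number"}},"required":["rows"]}

```bash
mkdir -p pics; ls
cat > h.py <<'E'
from station import *
import numpy as np, cv2
from scipy.spatial.transform import Rotation as R
def pts(c):
    z=c["range_z"].astype(float);K=c["K"];h,w=z.shape
    u,v=np.meshgrid(np.arange(w),np.arange(h))
    x=(u-K[0,2])/K[0,0]*z;y=(v-K[1,2])/K[1,1]*z
    P=np.stack([x,-y,-z],-1)
    if "world_from_camera" in c: T=c["world_from_camera"]
    else:
        o=c["obs"];T=np.eye(4);T[:3,:3]=R.from_euler('xyz',o["eef_rot"]).as_matrix();T[:3,3]=o["ee_pos"];T=T@c["T_tool_cam"]
    W=P@T[:3,:3].T+T[:3,3]; W[z==0]=np.nan
    return W
def cam(n):
    o=get_obs();c=camera(n);c["obs"]=o;return c
def save(c,f): cv2.imwrite("pics/"+f,c["image"][...,::-1])
E
python3 - <<'E'
from h import *
print(get_obs())
for n in ["top","side"]:
    c=cam(n);save(c,n+"0.png");W=pts(c);np.save(n+"W.npy",W)
    print(n,[k for k in c],c["K"].tolist())
    for l in ["filter_unit","pull_hook","hook_rest","union_a","pressure_gauge","ball_valve_0","tab_mean"]:
        for f in (search_frame,spot_point):
            for d in f(l,c)[:3]:
                x,y=d["at"];i,j=int(y*480),int(x*640)
                print(l,f.__name__,round(d["p"],2),j,i,W[min(i,479),min(j,639)].round(3))
E
```

```text
pics
{'time_s': 0.0, 'qpos': array([ 1.15637384e+00,  3.00469743e-01,  1.52161027e+00,  2.27726020e-05,
        1.32072714e+00, -6.66002621e-02]), 'joint_vel': array([ 0.00075231,  0.00081154, -0.00081861, -0.00010892, -0.00055489,
        0.00131185]), 'tau': array([ 7.47041622e-05, -5.31801081e+01, -3.52738810e+01,  7.07524410e-02,
        2.43816606e-02,  6.87772672e-05]), 'ee_pos': array([0.18735151, 0.51680644, 0.20487474]), 'eef_rot': array([-3.14038232e+00, -1.02834496e-04,  2.79376471e+00]), 'force': array([0.33808782, 0.45994525, 0.67062874]), 'moment': array([-0.01206043,  0.00145538,  0.07520716]), 'grip_force': 0.0, 'grip_width': 0.0939770739757086}
top ['image', 'range_z', 'K', 'world_from_camera', 'shot', 'obs'] [[433.6373085046623, 0.0, 329.37402660079744], [0.0, 433.6373085046623, 240.93236318446196], [0.0, 0.0, 1.0]]
filter_unit call 0.7 212 201 [0.536 0.294 0.122]
filter_unit call 0.37 451 203 [ 0.54  -0.244  0.067]
filter_unit call 0.72 220 209 [0.519 0.278 0.115]
pull_hook call 0.91 454 215 [ 0.523 -0.268  0.005]
hook_rest call 0.97 444 216 [ 0.52  -0.243  0.006]

[... 945 characters left out ...]
 call 0.69 427 315 [ 0.51  -0.265  0.07 ]
hook_rest call 0.81 428 347 [ 0.486 -0.302  0.04 ]
hook_rest call 0.59 378 297 [ 0.531 -0.104  0.005]
hook_rest call 0.79 376 305 [ 0.495 -0.147  0.025]
hook_rest call 0.74 427 342 [ 0.484 -0.3    0.049]
hook_rest call 0.54 294 321 [ 0.351 -0.102  0.013]
union_a call 0.82 293 308 [ 0.35  -0.102  0.041]
union_a call 0.95 294 320 [ 0.351 -0.102  0.015]
pressure_gauge call 0.9 270 248 [0.42  0.14  0.026]
pressure_gauge call 0.8 267 254 [0.409 0.132 0.019]
ball_valve_0 call 0.92 329 329 [ 0.367 -0.196  0.05 ]
ball_valve_0 call 0.64 333 352 [ 0.373 -0.2    0.004]
tab_mean call 0.59 286 187 [0.512 0.241 0.111]
tab_mean call 0.72 298 211 [0.533 0.224 0.053]
```

Run:
```python
import cv2,numpy as np
a=cv2.imread("pics/top0.png");b=cv2.imread("pics/side0.png")
cv2.imwrite("pics/t1.png",cv2.resize(a[140:340,160:500],None,fx=2.3,fy=2.3))
cv2.imwrite("pics/s1.png",cv2.resize(b[120:400,200:500],None,fx=2.1,fy=2.1))
```

```text
(no output)
```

View pics/t1.png

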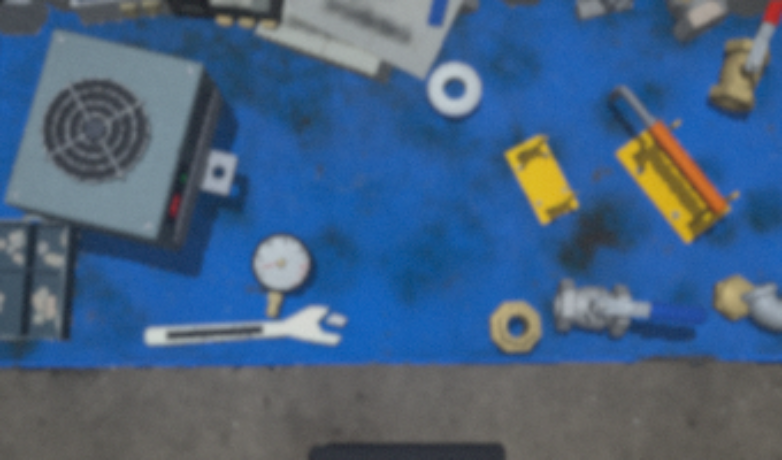

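View pics/s1.png

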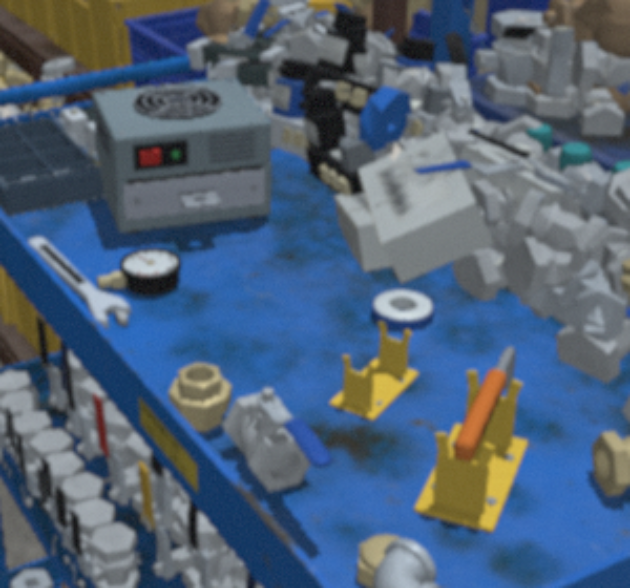

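The top view shows the unit on the left with its tab and hole at crop (218,172), which is pixel (255,215). The hook lies in the large rest on the right, its orange handle at about pixel (460,212), and the tip points up-left. The smaller rest is the look-alike. The side view shows the same layout.

Run:
```python
import cv2,numpy as np
for n in ["top","side"]:
    W=np.load(n+"W.npy");im=cv2.imread(f"pics/{n}0.png");hsv=cv2.cvtColor(im,cv2.COLOR_BGR2HSV)
    x,y,z=W[...,0],W[...,1],W[...,2]
    H,S,V=cv2.split(hsv)
    m=(H<13)&(S>150)&(V>120)&(x>.4)&(x<.65)&(y<-.2)&(y>-.4)&(z>.055)
    P=W[m];r=cv2.minAreaRect(P[:,:2].astype(np.float32)*1000);print(n,"handle",m.sum(),P.mean(0).round(4),np.nanpercentile(P[:,2],[10,50,90]).round(4),r)
    u,s,v=np.linalg.svd(P[:,:2]-P[:,:2].mean(0));print(" dir",v[0],np.degrees(np.arctan2(v[0][1],v[0][0])))
    m=(z>.11)&(z<.135)&(y>.12)&(y<.42)&(x>.35)&(x<.7)
    P=W[m];r=cv2.minAreaRect(P[:,:2].astype(np.float32)*1000);print(" unit",m.sum(),np.median(P[:,2]),r,cv2.boxPoints(r).round(0).tolist())
    m=(z>.040)&(z<.06)&(y>.18)&(y<.3)&(x>.45)&(x<.6)
    P=W[m];print(" tab",m.sum(), P.mean(0) if m.sum() else 0)
    if m.sum()>5: print(cv2.minAreaRect(P[:,:2].astype(np.float32)*1000))
    m=(z>.03)&(z<.08)&(y>-.27)&(y<-.15)&(x>.53)&(x<.64)
    P=W[m];print(" rod",m.sum(),P[::max(1,len(P)//12)].round(3).tolist())
    m=(H>18)&(H<32)&(S>150)&(V>120)&(x>.4)&(x<.62)&(y<-.2)&(y>-.4)&(z<.012)
    P=W[m];print(" plate",m.sum(),cv2.minAreaRect(P[:,:2].astype(np.float32)*1000))
    # blue table region avg z
    m=(H>100)&(H<120)&(S>150)&(abs(y)<.1)&(x>.4)&(x<.55);print(" table z",np.nanmedian(z[m]))
```

```text
top handle 226 [ 0.517  -0.2599  0.0668] [0.0632 0.0673 0.0698] ((518.7210693359375, -260.2931213378906), (103.9095230102539, 13.277036666870117), 36.67847442626953)
 dir [-0.79778953 -0.60293603] -142.91953386322294
 unit 5779 0.11986579394967978 ((572.1238403320312, 279.27313232421875), (255.7203826904297, 274.9207458496094), 9.606193634681404e-05) [[444.0, 417.0], [444.0, 142.0], [700.0, 142.0], [700.0, 417.0]]
 tab 360 [0.52156697 0.22139685 0.05002064]
((512.9354248046875, 231.46182250976562), (63.9057502746582, 169.64584350585938), 62.29184341430664)
 rod 274 [[0.607, -0.197, 0.049], [0.599, -0.196, 0.051], [0.591, -0.209, 0.063], [0.579, -0.211, 0.064], [0.569, -0.22, 0.063], [0.563, -0.235, 0.068], [0.561, -0.245, 0.056], [0.554, -0.241, 0.069], [0.549, -0.229, 0.06], [0.545, -0.251, 0.066], [0.54, -0.244, 0.067], [0.536, -0.24, 0.062], [0.532, -0.243, 0.058]]
 plate 576 ((509.4301452636719, -256.327880859375), (118.09105682373047, 42.30721664428711), 37.324859619140625)
 table z -0.0005262558023371167
side handle 292 [ 0.5111 -0.2683  0.0691] [0.0656 0.0696 0.0712] ((516.806
[... 236 characters left out ...]
.7022399902344), 0.15976060926914215) [[442.0, 418.0], [443.0, 143.0], [700.0, 143.0], [699.0, 419.0]]
 tab 579 [0.52209213 0.23205488 0.05111115]
((523.7957763671875, 243.21701049804688), (94.37284088134766, 157.92970275878906), 83.11296081542969)
 rod 495 [[0.597, -0.199, 0.064], [0.604, -0.201, 0.05], [0.541, -0.224, 0.073], [0.554, -0.233, 0.07], [0.55, -0.238, 0.07], [0.546, -0.24, 0.069], [0.545, -0.227, 0.057], [0.54, -0.221, 0.052], [0.539, -0.222, 0.048], [0.557, -0.243, 0.051], [0.558, -0.243, 0.044], [0.563, -0.248, 0.039], [0.56, -0.25, 0.031]]
 plate 573 ((513.37890625, -264.3709411621094), (120.12428283691406, 59.19541931152344), 37.04111862182617)
 table z 0.001884363814641743
```

Emit:
jog_arm:
  rows:
    - [[0,0,-0.01],7.1,0.094]
    - [[0,0,-0.01],7.1,0.094]
    - [[0,0,-0.01],7.1,0.094]
    - [[0,0,-0.01],7.1,0.094]
    - [[0,0,-0.01],7.1,0.094]
    - [[0,0,-0.01],7.1,0.094]
    - [[0,0,-0.01],7.1,0.094]
    - [[0,0,-0.01],7.1,0.094]
    - [[0,0,-0.01],7.1,0.094]
    - [[0,0,-0.01],7.1,0.094]
    - [[0,0,0],7.1,0.094]
    - [[0,0,0],7.1,0.094]

```text
time_s: 2.5
ee_pos: [0.1875, 0.5172, 0.306]
eef_rot: [3.141, -0.001, 1.301]
force: [-0.7, 0.6, -0.7]
grip_width: 0.094
grip_force: 0.0
```

```bash
cat >> h.py <<'E'
def rel(target,yaw_deg,o=None):
    """shift in tool axes to world target (TCP), and turn to yaw, shift given after the turn"""
    o=o or get_obs();d=np.array(target)-o["ee_pos"];a=np.radians(yaw_deg)
    t=[np.cos(a)*d[0]+np.sin(a)*d[1],np.sin(a)*d[0]-np.cos(a)*d[1],-d[2]]
    turn=-(yaw_deg-np.degrees(o["eef_rot"][2])+180)%360-180 if False else -((yaw_deg-np.degrees(o["eef_rot"][2])+180)%360-180)
    return np.round(t,4),round(turn,2)
E
python3 - <<'E'
from h import *
o=get_obs();print(o["ee_pos"],np.degrees(o["eef_rot"]))
print(rel([.50,.08,.30],37,o))
c=cam("top");W=pts(c)
x,y,z=np.moveaxis(W,-1,0)
m=((z>.108)&(z<.132)&(y>.12)&(y<.45)&(x>.4)&(x<.7)).astype(np.uint8)
m=cv2.morphologyEx(m,cv2.MORPH_OPEN,np.ones((7,7)))
n,L,st,_=cv2.connectedComponentsWithStats(m);k=1+np.argmax(st[1:,4])
P=W[L==k];r=cv2.minAreaRect(P[:,:2].astype(np.float32)*1000);print(st[k],np.median(P[:,2]),r,cv2.boxPoints(r).round(0).tolist())
print(c["world_from_camera"].round(3).tolist())
E
```

```text
[0.18750851 0.51720047 0.30604761] [ 1.79992913e+02 -6.07630114e-02  7.45192443e+01]
(array([-0.0135,  0.5372,  0.006 ]), np.float64(37.52))
[ 163  155   85   88 5430] 0.11980060514630197 ((545.7739868164062, 309.4089050292969), (152.45025634765625, 177.79989624023438), 76.06303405761719) [[441.0, 257.0], [614.0, 214.0], [650.0, 362.0], [478.0, 405.0]]
[[-0.009, 0.993, -0.121, 0.333], [-1.0, -0.007, 0.015, 0.054], [0.014, 0.121, 0.992, 1.049], [0.0, 0.0, 0.0, 1.0]]
```

Emit:
jog_arm:
  rows:
    - [[0,0,0],-1.5,0.094]
    - [[-0.029,0.036,0],0,0.094]
    - [[-0.029,0.036,0],0,0.094]
    - [[-0.029,0.036,0],0,0.094]
    - [[-0.029,0.036,0],0,0.094]
    - [[-0.029,0.036,0],0,0.094]
    - [[-0.029,0.036,0],0,0.094]
    - [[-0.029,0.036,0],0,0.094]
    - [[-0.029,0.036,0],0,0.094]
    - [[-0.029,0.036,0],0,0.094]
    - [[-0.029,0.036,0],0,0.094]
    - [[0,0,0],0,0.094]

```text
time_s: 3.55
ee_pos: [0.4441, 0.1817, 0.3051]
eef_rot: [3.141, 0.001, 1.331]
force: [-0.2, -0.6, -0.5]
grip_width: 0.0936
grip_force: 0.0
```

Run:
```python
from h import *
c=cam("wrist");o=c["obs"];print(o["time_s"],o["ee_pos"],np.degrees(o["eef_rot"]));save(c,"w1.png")
print(c["T_tool_cam"].round(3).tolist(),c["K"].round(1).tolist())
W=pts(c);np.save("w1.npy",W)
for l in ["tab_mean","filter_unit"]:
  for d in spot_point(l,c)[:2]:
    j,i=int(d["at"][0]*640),int(d["at"][1]*480);print(l,d,j,i,W[i,j])
```

```text
3.55 [0.44408788 0.18174677 0.30506998] [1.79985799e+02 6.51309693e-02 7.62497397e+01]
[[-0.0, 0.967, 0.256, 0.075], [1.0, 0.0, 0.0, -0.001], [0.0, 0.256, -0.967, -0.179], [0.0, 0.0, 0.0, 1.0]] [[422.5, 0.0, 311.7], [0.0, 422.5, 233.4], [0.0, 0.0, 1.0]]
tab_mean {'at': [0.5911, 0.3046], 'p': 0.77} 378 146 [5.27176475e-01 2.10738216e-01 2.58984679e-04]
filter_unit {'at': [0.5884, 0.0952], 'p': 0.87} 376 45 [0.52471954 0.29920066 0.12185039]
```

View pics/w1.png

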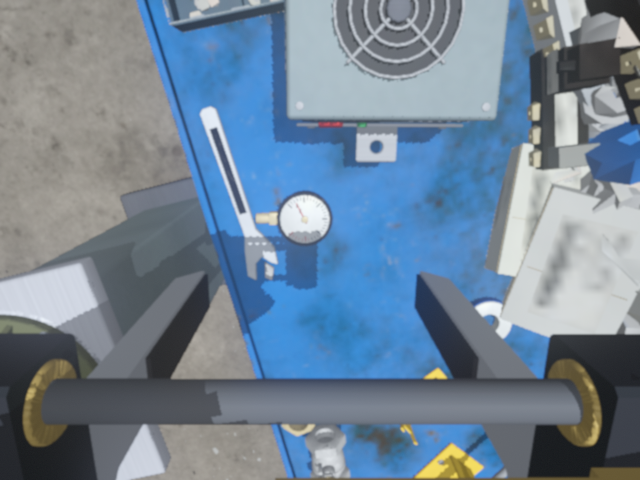

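The wrist view shows the tab with its hole clearly at pixel (377,146), below the unit's front edge. It sits left of the unit's centre, which means the tray is shifted sideways.

```bash
cat >> h.py <<'E'
def ray(c,u,v,z):
    K=c["K"];o=c["obs"];T=np.eye(4)
    if "world_from_camera" in c:T=c["world_from_camera"]
    else:
        T[:3,:3]=R.from_euler('xyz',o["eef_rot"]).as_matrix();T[:3,3]=o["ee_pos"];T=T@c["T_tool_cam"]
    d=T[:3,:3]@np.array([(u-K[0,2])/K[0,0],-(v-K[1,2])/K[1,1],-1]);p=T[:3,3]
    return p+d*(z-p[2])/d[2]
E
python3 - <<'E'
from h import *
c=cam("wrist");im=c["image"];W=pts(c);z=W[...,2]
g=cv2.cvtColor(im,cv2.COLOR_RGB2HSV)
roi=im[135:160,362:392].astype(int)
sat=g[...,1]
m=(sat>90)[138:156,366:390]
n,L,st,ce=cv2.connectedComponentsWithStats(m.astype(np.uint8))
print(st.tolist(),ce+[366,138])
for k in range(1,n): print(ray(c,*(ce[k]+[366,138]),.05),ray(c,*(ce[k]+[366,138]),.046))
x,y=W[...,0],W[...,1]
mt=(z>.043)&(z<.057);mt[:128]=0;mt[170:]=0;mt[:,:345]=0;mt[:,410:]=0
mt=cv2.morphologyEx(mt.astype(np.uint8),cv2.MORPH_OPEN,np.ones((3,3)))
r=cv2.minAreaRect(np.argwhere(mt)[:,::-1].astype(np.float32));print("tab",r,ray(c,*r[0],.05),np.median(z[mt>0]),np.argwhere(mt).min(0),np.argwhere(mt).max(0))
P=W[mt>0];print(cv2.minAreaRect(P[:,:2].astype(np.float32)*1000))
mu=((z>.11)&(z<.13)).astype(np.uint8);mu[:,:270]=0;mu[:,515:]=0
print("front row edge", [(u,np.argwhere(mu[:,u]).max()) for u in range(300,490,20)])
print("left/right", [(v,np.argwhere(mu[v]).min(),np.argwhere(mu[v]).max()) for v in (20,60,100)])
a=ray(c,300,np.argwhere(mu[:,300]).max(),.12);b=ray(c,480,np.argwhere(mu[:,480]).max(),.12);print(a,b,np.degrees(np.arctan2(*(b-a)[1::-1])))
E
```

```text
[[0, 0, 24, 18, 339], [9, 8, 11, 10, 93]] [[376.78171091 145.34513274]
 [380.11827957 150.70967742]]
[0.51846402 0.21554005 0.05      ] [0.51901897 0.21513641 0.046     ]
tab ((380.0, 149.0), (34.0, 40.0), 90.0) [0.51867877 0.21723505 0.05      ] 0.0496597585948311 [132 360] [166 400]
((518.5868530273438, 216.95932006835938), (34.030494689941406, 40.39426803588867), 76.37603759765625)
front row edge [(300, np.int64(124)), (320, np.int64(125)), (340, np.int64(127)), (360, np.int64(125)), (380, np.int64(127)), (400, np.int64(125)), (420, np.int64(126)), (440, np.int64(125)), (460, np.int64(127)), (480, np.int64(126))]
left/right [(20, np.int64(291), np.int64(512)), (60, np.int64(291), np.int64(507)), (100, np.int64(292), np.int64(502))]
[0.44802551 0.25984837 0.12      ] [0.5938147  0.22292496 0.12      ] -14.212217783920575
```

Emit:
jog_arm:
  rows:
    - [[0,0,0],6.54,0.094]
    - [[0,0,0],6.54,0.094]
    - [[0,0,0],6.54,0.094]
    - [[0,0,0],6.54,0.094]
    - [[0,0,0],6.54,0.06]
    - [[0,0,0],6.54,0.06]

```text
time_s: 4.25
ee_pos: [0.4404, 0.188, 0.3056]
eef_rot: [3.142, -0.0, 0.646]
force: [-0.2, -1.0, -0.1]
grip_width: 0.0838
grip_force: 0.0
```

Emit:
jog_arm:
  rows:
    - [[-0.015,0.0332,0.0104],0,0.06]
    - [[-0.015,0.0332,0.0104],0,0.06]
    - [[-0.015,0.0332,0.0104],0,0.06]
    - [[-0.015,0.0332,0.0104],0,0.06]
    - [[-0.015,0.0332,0.0104],0,0.06]
    - [[-0.015,0.0332,0.0104],0,0.06]
    - [[-0.015,0.0332,0.0104],0,0.06]
    - [[-0.015,0.0332,0.0104],0,0.06]
    - [[-0.015,0.0332,0.0104],0,0.06]
    - [[-0.015,0.0332,0.0104],0,0.06]
    - [[-0.015,0.0332,0.0104],0,0.06]
    - [[-0.015,0.0332,0.0104],0,0.06]

```text
time_s: 5.25
ee_pos: [0.539, -0.2397, 0.1803]
eef_rot: [3.141, -0.0, 0.652]
force: [0.3, 1.4, 0.1]
grip_width: 0.06
grip_force: 0.0
```

Emit:
jog_arm:
  rows:
    - [[0,0,0],0,0.05]
    - [[0,0,0],0,0.05]

```text
time_s: 5.42
ee_pos: [0.5384, -0.2393, 0.1796]
eef_rot: [-3.14, 0.001, 0.649]
force: [-0.1, 1.3, -0.1]
grip_width: 0.0513
grip_force: 0.0
```

Run:
```python
from h import *
c=cam("wrist");o=c["obs"];print(o["time_s"],o["ee_pos"],np.degrees(o["eef_rot"]));save(c,"w2.png")
W=pts(c);x,y,z=np.moveaxis(W,-1,0)
H,S,V=cv2.split(cv2.cvtColor(c["image"],cv2.COLOR_RGB2HSV))
m=((H<13)&(S>150)&(V>100)&(z>.06)&(z<.08)).astype(np.uint8)
m=cv2.morphologyEx(m,cv2.MORPH_OPEN,np.ones((3,3)))
P=W[m>0];print(m.sum(),np.median(P[:,2]));r=cv2.minAreaRect(P[:,:2].astype(np.float32)*1000);print(r)
r=cv2.minAreaRect(np.argwhere(m)[:,::-1].astype(np.float32));print(r,ray(c,*r[0],.068))
```

```text
5.4167 [ 0.53837331 -0.23930761  0.17958569] [-1.79901855e+02  3.81135634e-02  3.71806729e+01]
593 0.06728354897445604
((489.51275634765625, -280.8766784667969), (31.97289276123047, 13.52840518951416), 36.928279876708984)
((318.0, 311.5), (39.0, 18.0), 90.0) [ 0.49021188 -0.28036297  0.068     ]
```

View pics/w2.png

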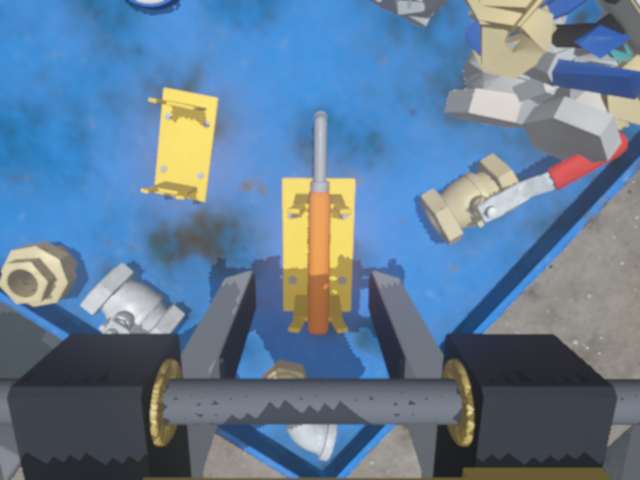

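The wrist view shows the hook in the large rest: handle along column 319 from row 191 to 333, rod end near (320,115).

Run:
```python
from h import *
c=cam("wrist");o=c["obs"]
H,S,V=cv2.split(cv2.cvtColor(c["image"],cv2.COLOR_RGB2HSV))
m=((H<14)&(S>150)&(V>100)).astype(np.uint8);m[:180]=0;m[345:]=0;m[:,295:]*=1;m[:,:300]=0;m[:,340:]=0
A=np.argwhere(m);r0,r1=A[:,0].min(),A[:,0].max()
f=[A[(A[:,0]==r)][:,1].mean() for r in (r0+5,r1-5)];w=[(A[:,0]==r).sum() for r in (r0+5,r1-5)]
a=ray(c,f[0],r0,.068);b=ray(c,f[1],r1,.068)
print(r0,r1,f,w,a,b,np.linalg.norm(a-b),(a+b)/2,np.degrees(np.arctan2(*(a-b)[1::-1])))
ctr=(a+b)/2;yaw=37
for y in(36.8,):
  u=(a-b)/np.linalg.norm(a-b);g=ctr+u*.028;g[2]=.040;print(g,rel(g,37,o))
```

```text
232 332 [np.float64(nan), np.float64(318.0)] [np.int64(0), np.int64(15)] [nan nan nan] [ 0.47675543 -0.29013795  0.068     ] nan [nan nan nan] nan
[ nan  nan 0.04] (array([   nan,    nan, 0.1404]), np.float64(0.23))<stdin>:6: RuntimeWarning: Mean of empty slice.
  ret = ret.dtype.type(ret / rcount)
```

Run:
```python
from h import *
c=cam("wrist");o=c["obs"];print(o["ee_pos"])
a=ray(c,319,191,.068);b=ray(c,318,332.5,.068);t=ray(c,320.5,112,.0635)
u=(a-b)/np.linalg.norm(a-b);ctr=(a+b)/2
print(a,b,np.linalg.norm(a-b),ctr,np.degrees(np.arctan2(u[1],u[0])),"tipend from ctr",np.linalg.norm((t-ctr)[:2]))
g=ctr+u*.028;g[2]=.040;print(g,rel(g,37,o))
```

```text
[ 0.53862827 -0.23802053  0.18094302]
[ 0.56310657 -0.22468191  0.068     ] [ 0.47642663 -0.29021347  0.068     ] 0.10866369655676415 [ 0.5197666  -0.25744769  0.068     ] 37.08992251867424 tipend from ctr 0.1073083466130431
[ 0.54210192 -0.24056179  0.04      ] (array([0.0012, 0.0041, 0.1409]), np.float64(0.27))
```

Emit:
jog_arm:
  rows:
    - [[0.001,0.004,0],0.2,0.045]
    - [[0,0,0.02],0,0.045]
    - [[0,0,0.02],0,0.045]
    - [[0,0,0.02],0,0.045]
    - [[0,0,0.02],0,0.045]
    - [[0,0,0.02],0,0.045]
    - [[0,0,0.02],0,0.045]
    - [[0,0,0.014],0,0.045]
    - [[0,0,0.006],0,0.045]
    - [[0,0,0],0,0.045]

```text
time_s: 6.4
ee_pos: [0.5413, -0.2414, 0.0399]
eef_rot: [-3.14, 0.001, 0.646]
force: [0.0, -0.0, 0.1]
grip_width: 0.0446
grip_force: 0.0
```

Emit:
jog_arm:
  rows:
    - [[0,0,0],0,0.03]
    - [[0,0,0],0,0.022]
    - [[0,0,0],0,0.018]
    - [[0,0,0],0,0.015]
    - [[0,0,0],0,0.01]
    - [[0,0,0],0,0.01]
    - [[0,0,0],0,0.01]
    - [[0,0,0],0,0.01]
  squeeze: 8

```text
time_s: 7.07
ee_pos: [0.5417, -0.2424, 0.0412]
eef_rot: [3.141, -0.0, 0.645]
force: [-1.0, 1.1, 7.0]
grip_width: 0.0161
grip_force: 8.0
```

Emit:
jog_arm:
  rows:
    - [[0,0,0],0,0]
    - [[0,0,0],0,0]
    - [[0,0,0],0,0]
  squeeze: 60

```text
time_s: 7.32
ee_pos: [0.5417, -0.2424, 0.0412]
eef_rot: [3.141, -0.0, 0.645]
force: [0.2, 1.0, 5.5]
grip_width: 0.0158
grip_force: 60.0
```

Run:
```python
from h import *
for _ in range(3):
  o=get_obs();print(o["time_s"],o["ee_pos"],np.degrees(o["eef_rot"]),o["force"],o["moment"],o["grip_width"],o["grip_force"])
```

```text
7.3167 [ 0.54169848 -0.24242635  0.04122104] [ 1.79953095e+02 -2.30987666e-02  3.69312642e+01] [0.24729052 0.9735703  5.52162985] [ 0.07794971  0.27275687 -0.03744689] 0.015784584468284197 60.002283453941345
7.3167 [ 0.54169848 -0.24242635  0.04122104] [ 1.79953095e+02 -2.30987666e-02  3.69312642e+01] [0.24729052 0.9735703  5.52162985] [ 0.07794971  0.27275687 -0.03744689] 0.015784584468284197 60.002283453941345
7.3167 [ 0.54169848 -0.24242635  0.04122104] [ 1.79953095e+02 -2.30987666e-02  3.69312642e+01] [0.24729052 0.9735703  5.52162985] [ 0.07794971  0.27275687 -0.03744689] 0.015784584468284197 60.002283453941345
```

Emit:
jog_arm:
  rows:
    - [[0,0,-0.004],0,0]
    - [[0,0,-0.006],0,0]
    - [[0,0,-0.01],0,0]
    - [[0,0,-0.02],0,0]
    - [[0,0,-0.02],0,0]
    - [[0,0,-0.02],0,0]
    - [[0,0,-0.02],0,0]
    - [[0,0,0],0,0]
    - [[0,0,0],0,0]

```text
time_s: 8.07
ee_pos: [0.5417, -0.2424, 0.1416]
eef_rot: [3.14, -0.001, 0.645]
force: [-0.7, 0.3, -1.7]
grip_width: 0.0155
grip_force: 60.0
```

Run:
```python
from h import *
o=get_obs();print(o["time_s"],o["ee_pos"],np.degrees(o["eef_rot"]),o["force"],o["moment"],o["grip_width"],o["grip_force"])
c=cam("wrist");save(c,"w3.png");cv2.imwrite("pics/w3c.png",cv2.resize(c["image"][20:340,200:440,::-1],None,fx=1.8,fy=1.8))
# hook yaw relative to tool: where would grasp->tip go
W=pts(c);o=c["obs"]
Rm=R.from_euler('xyz',o["eef_rot"]).as_matrix();Q=(W-o["ee_pos"])@Rm
q=Q.reshape(-1,3);k=(abs(q[:,1])<.02)&(q[:,2]<.02)&(q[:,2]>-.05)&(q[:,0]>0.0)&(q[:,0]<.12)
q=q[k];print(len(q))
for a in np.arange(.01,.1,.01):
  s=q[(q[:,0]>a)&(q[:,0]<a+.01)]
  if len(s): print(a.round(2),len(s),s.mean(0).round(4),s[:,1].min().round(4),s[:,1].max().round(4))
print("xmax",q[:,0].max())
print("to hover", rel([.5183-.077*.2419,.215-.077*.9703,.15],76,o))
```

```text
8.0667 [ 0.54170351 -0.24241005  0.14159263] [ 1.79895301e+02 -4.93287849e-02  3.69330490e+01] [-0.70540594  0.28242035 -1.66430684] [-0.02610347  0.18390879  0.00858343] 0.015525944996498368 59.99942064285278
9373
0.01 990 [ 0.0149 -0.0008 -0.0257] -0.0168 0.0184
0.02 1029 [ 0.0248 -0.0009 -0.024 ] -0.0088 0.0071
0.03 755 [ 0.0344 -0.0009 -0.0214] -0.0078 0.0061
0.04 606 [ 0.0451 -0.0009 -0.0209] -0.0053 0.0037
0.05 643 [ 0.055  -0.0008 -0.0209] -0.0052 0.0036
0.06 672 [ 0.0651 -0.0008 -0.0206] -0.0051 0.0035
0.07 617 [ 0.0747 -0.0008 -0.0159] -0.0058 0.0041
0.08 14 [ 0.0803 -0.0008 -0.0074] -0.0026 0.0009
xmax 0.08056512749078733
to hover (array([ 0.3612, -0.1334, -0.0084]), np.float64(-39.07))
```

View pics/w3c.png

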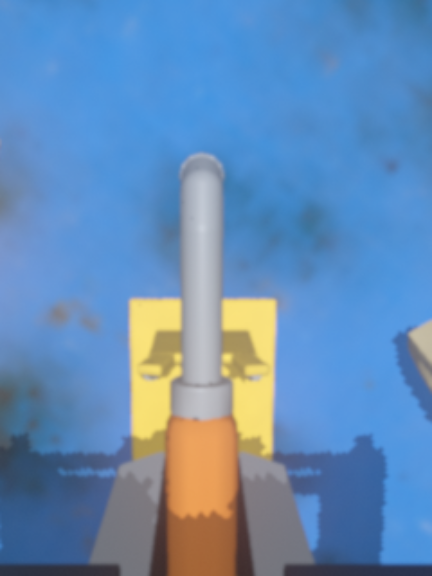

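Emit:
jog_arm:
  rows:
    - [[0,0,0],-6.5,0]
    - [[0,0,0],-6.5,0]
    - [[0,0,0],-6.5,0]
    - [[0,0,0],-6.5,0]
    - [[0,0,0],-6.5,0]
    - [[0,0,0],-6.5,0]

```text
time_s: 8.62
ee_pos: [0.5408, -0.242, 0.1389]
eef_rot: [-3.139, -0.001, 1.331]
force: [0.2, -0.9, -0.1]
grip_width: 0.0154
grip_force: 60.0
```

Emit:
jog_arm:
  rows:
    - [[0.02,-0.008,0],0,0]
    - [[0.03,-0.012,0],0,0]
    - [[0.032,-0.0125,0],0,0]
    - [[0.032,-0.0125,0],0,0]
    - [[0.032,-0.0125,0],0,0]
    - [[0.032,-0.0125,0],0,0]
    - [[0.032,-0.0125,0],0,0]
    - [[0.032,-0.0125,0],0,0]
    - [[0.03,-0.0125,0.01],0,0]
    - [[0.03,-0.0125,0.01],0,0]
    - [[0.02,-0.0125,0.01],0,0]
    - [[0.01,0,0.01],0,0]

```text
time_s: 9.62
ee_pos: [0.4917, 0.1143, 0.0989]
eef_rot: [-3.139, 0.001, 1.328]
force: [-1.0, -0.6, -1.5]
grip_width: 0.0153
grip_force: 60.0
```

Emit:
jog_arm:
  rows:
    - [[0,0,0],0,0]
    - [[0,0,0],0,0]
    - [[0,0,0],0,0]
    - [[0,0,0],0,0]

```text
time_s: 9.95
ee_pos: [0.4941, 0.1108, 0.101]
eef_rot: [3.141, -0.0, 1.324]
force: [0.6, 0.2, -0.8]
grip_width: 0.0157
grip_force: 60.0
```

Run:
```python
from h import *
o=get_obs();print(o["time_s"],o["ee_pos"],np.degrees(o["eef_rot"]),o["force"],o["moment"],o["grip_width"])
c=cam("wrist");save(c,"w4.png");cv2.imwrite("pics/w4c.png",cv2.resize(c["image"][20:300,220:420,::-1],None,fx=2.1,fy=2.1))
W=pts(c);o=c["obs"];Rm=R.from_euler('xyz',o["eef_rot"]).as_matrix();Q=(W-o["ee_pos"])@Rm;z=W[...,2]
m=(abs(z-.05)<.005)&(W[...,1]>.17)&(abs(Q[...,1])<.04)
print(m.sum(),cv2.minAreaRect(Q[m][:,:2].astype(np.float32)*1000),np.median(z[m]))
```

```text
9.95 [0.49408156 0.11084328 0.10097815] [ 1.79971873e+02 -3.10336423e-03  7.58506606e+01] [ 0.57966051  0.18755544 -0.80347869] [-0.03777697  0.06309174 -0.03915655] 0.015650131814238986
5960 ((109.60018157958984, 0.057338714599609375), (79.83165740966797, 35.3309440612793), 89.69779968261719) 0.04981079247631118
```

View pics/w4c.png

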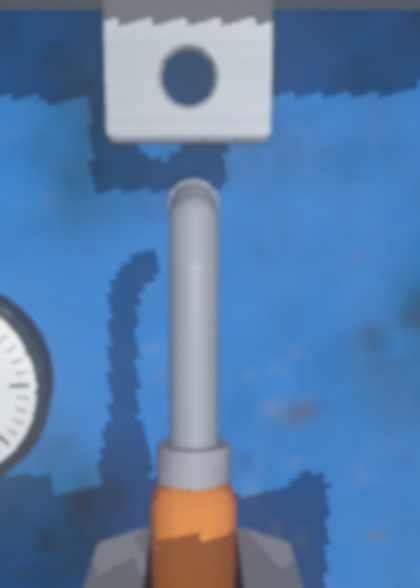

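The close view shows the tab hole at crop (189,76), pixel (310,56), and the rod end just in front of it at crop column 193. They are nearly in line.

Run:
```python
from h import *
c=cam("wrist");o=c["obs"];W=pts(c);Rm=R.from_euler('xyz',o["eef_rot"]).as_matrix();Q=(W-o["ee_pos"])@Rm;z=W[...,2]
im=c["image"];H,S,V=cv2.split(cv2.cvtColor(im,cv2.COLOR_RGB2HSV))
sub=(S[30:90,265:355]>90).astype(np.uint8)
n,L,st,ce=cv2.connectedComponentsWithStats(sub)
for k in range(1,n):
  if 200<st[k,4]<1200:
    p=ce[k]+[265,30];h=ray(c,*p,.05);print("hole",p,st[k],h,((h-o["ee_pos"])@Rm).round(4))
q=Q.reshape(-1,3);k=(abs(q[:,1])<.012)&(q[:,2]<.02)&(q[:,2]>-.05)&(q[:,0]>.03)&(q[:,0]<.1);q=q[k]
for a in (.04,.05,.06,.07):
  s=q[(q[:,0]>a)&(q[:,0]<a+.01)];print(a,s.mean(0).round(4),s[:,1].min().round(4),s[:,1].max().round(4))
print("xmax",np.sort(q[:,0])[-5:])
m=(abs(z-.05)<.003)&(Q[...,0]>.07);s=Q[m];s=s[abs(s[:,1])<.025]
print("tab y",np.percentile(s[:,1],[1,99]),"x front",np.percentile(s[:,0],[.5,1,2]))
print(o["ee_pos"],np.degrees(o["eef_rot"]))
```

```text
hole [312.22919708  66.57956204] [  0   0  90  60 685] [0.51868206 0.20979457 0.05      ] [ 0.1019 -0.0003  0.051 ]
hole [309.25555556  56.87333333] [ 33  15  23  25 450] [0.51834803 0.21463394 0.05      ] [ 0.1065 -0.0018  0.051 ]
0.04 [ 0.0451 -0.0008 -0.0209] -0.0052 0.0038
0.05 [ 0.055  -0.0007 -0.0209] -0.0051 0.0037
0.06 [ 0.065  -0.0007 -0.0207] -0.005 0.0037
0.07 [ 0.0747 -0.0007 -0.0163] -0.0056 0.0043
xmax [0.08065754 0.08098563 0.08100845 0.0810371  0.08104603]
tab y [-0.02172738  0.01800396] x front [0.09165677 0.09170356 0.09209618]
[0.49405538 0.11092264 0.10103012] [ 1.79965740e+02 -8.75306288e-03  7.58465120e+01]
```

Emit:
jog_arm:
  rows:
    - [[0.01,-0.0011,0],0,0]
    - [[0.01,0,0],0,0]
    - [[0.0103,0,0],0,0]
    - [[0,0,0.01],0,0]
    - [[0,0,0.01],0,0]
    - [[0,0,0.002],0,0]
    - [[0,0,0],0,0]
    - [[0,0,0],0,0]

```text
time_s: 10.72
ee_pos: [0.4997, 0.1414, 0.0783]
eef_rot: [-3.141, 0.0, 1.325]
force: [-0.0, 0.0, -1.2]
grip_width: 0.0154
grip_force: 60.0
```

Emit:
jog_arm:
  rows:
    - [[0,0,0.001],0,0]
    - [[0,0,0.001],0,0]
    - [[0,0,0.001],0,0]
    - [[0,0,0.001],0,0]
    - [[0,0,0],0,0]

```text
time_s: 11.13
ee_pos: [0.4998, 0.1416, 0.0745]
eef_rot: [-3.141, 0.0, 1.325]
force: [-0.3, 0.1, -0.9]
grip_width: 0.0159
grip_force: 60.0
```

Emit:
jog_arm:
  rows:
    - [[0,0,0.001],0,0]
    - [[0,0,0.001],0,0]
    - [[0,0,0],0,0]

```text
time_s: 11.38
ee_pos: [0.4998, 0.1416, 0.0725]
eef_rot: [-3.141, 0.0, 1.325]
force: [-0.4, -0.1, -0.2]
grip_width: 0.0158
grip_force: 60.0
```

Emit:
jog_arm:
  rows:
    - [[0,0,0.001],0,0]
    - [[0,0,0],0,0]

```text
time_s: 11.55
ee_pos: [0.4998, 0.1416, 0.0715]
eef_rot: [-3.141, 0.0, 1.325]
force: [0.3, -0.2, -0.0]
grip_width: 0.0157
grip_force: 60.0
```

Emit:
jog_arm:
  rows:
    - [[0,0,0.0007],0,0]
    - [[0,0,0],0,0]

```text
time_s: 11.72
ee_pos: [0.4999, 0.1416, 0.0708]
eef_rot: [-3.141, 0.0, 1.325]
force: [-0.7, -1.0, -1.2]
grip_width: 0.0153
grip_force: 60.0
```

Emit:
jog_arm:
  rows:
    - [[0,0,0.0007],0,0]
    - [[0,0,0],0,0]

```text
time_s: 11.88
ee_pos: [0.4999, 0.1416, 0.0702]
eef_rot: [-3.142, 0.0, 1.325]
force: [-1.0, -0.5, -1.9]
grip_width: 0.0154
grip_force: 60.0
```

Emit:
jog_arm:
  rows:
    - [[0,0,0.0007],0,0]
    - [[0,0,0],0,0]

```text
time_s: 12.05
ee_pos: [0.4998, 0.1416, 0.0694]
eef_rot: [-3.141, 0.0, 1.325]
force: [-0.7, -0.3, -0.5]
grip_width: 0.0158
grip_force: 60.0
```

Emit:
jog_arm:
  rows:
    - [[0,0,0.001],0,0]
    - [[0,0,0.001],0,0]
    - [[0,0,0],0,0]

```text
time_s: 12.3
ee_pos: [0.4998, 0.1416, 0.0673]
eef_rot: [-3.141, 0.0, 1.325]
force: [0.0, -0.9, -1.4]
grip_width: 0.0156
grip_force: 60.0
```

Emit:
jog_arm:
  rows:
    - [[0,0,0.001],0,0]
    - [[0,0,0.001],0,0]
    - [[0,0,0.001],0,0]
    - [[0,0,0],0,0]

```text
time_s: 12.63
ee_pos: [0.4998, 0.1416, 0.0643]
eef_rot: [-3.141, 0.0, 1.325]
force: [-0.1, 0.9, -1.4]
grip_width: 0.0158
grip_force: 60.0
```

Emit:
jog_arm:
  rows:
    - [[0,0,0.002],0,0]
    - [[0,0,0.002],0,0]
    - [[0,0,0.002],0,0]
    - [[0,0,0.002],0,0]
    - [[0,0,0.002],0,0]
    - [[0,0,0.002],0,0]
    - [[0,0,0.002],0,0]
    - [[0,0,0],0,0]

```text
time_s: 13.3
ee_pos: [0.4997, 0.1416, 0.0501]
eef_rot: [-3.141, 0.0, 1.325]
force: [0.1, -0.5, -1.8]
grip_width: 0.0159
grip_force: 60.0
```

Run:
```python
from h import *
o=get_obs();print(o["time_s"],o["ee_pos"],np.degrees(o["eef_rot"]),o["force"],o["moment"])
c=cam("wrist");cv2.imwrite("pics/w5c.png",cv2.resize(c["image"][0:260,210:430,::-1],None,fx=2,fy=2))
```

```text
13.3 [0.49969963 0.14157024 0.05010964] [-1.79969443e+02  1.53664089e-02  7.59315454e+01] [ 0.12392839 -0.45270024 -1.8144674 ] [-0.14671024  0.1769715   0.04830705]
```

View pics/w5c.png

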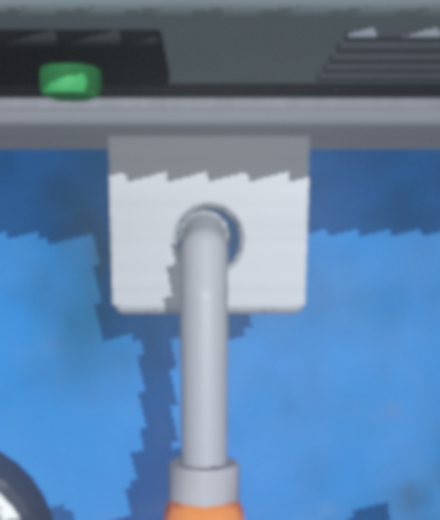

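The tip is through the hole: the hole rim shows around the rod at crop (211,235), and there is no contact force at 19 mm depth. I'll pull slowly.

Emit:
jog_arm:
  rows:
    - [[-0.001,0,0],0,0]
    - [[-0.001,0,0],0,0]
    - [[-0.001,0,0],0,0]
    - [[0,0,0],0,0]

```text
time_s: 13.68
ee_pos: [0.4992, 0.1387, 0.0506]
eef_rot: [3.141, -0.0, 1.325]
force: [0.4, 2.1, -1.7]
grip_width: 0.0156
grip_force: 60.0
```

Emit:
jog_arm:
  rows:
    - [[-0.001,0,0],0,0]
    - [[-0.001,0,0],0,0]
    - [[0,0,0],0,0]

```text
time_s: 13.93
ee_pos: [0.4989, 0.1373, 0.0507]
eef_rot: [3.141, -0.001, 1.325]
force: [1.7, 7.3, -2.9]
grip_width: 0.0153
grip_force: 60.0
```

Emit:
jog_arm:
  rows:
    - [[-0.001,0,0],0,0]
    - [[-0.001,0,0],0,0]
    - [[0,0,0],0,0]

```text
time_s: 14.18
ee_pos: [0.4984, 0.1355, 0.0506]
eef_rot: [3.141, -0.001, 1.325]
force: [1.3, 6.4, -3.3]
grip_width: 0.0156
grip_force: 60.0
```

Emit:
jog_arm:
  rows:
    - [[-0.001,0,0],0,0]
    - [[-0.001,0,0],0,0]
    - [[0,0,0],0,0]

```text
time_s: 14.43
ee_pos: [0.4978, 0.1332, 0.0507]
eef_rot: [3.141, -0.001, 1.325]
force: [1.3, 2.6, -1.8]
grip_width: 0.0158
grip_force: 60.0
```

Emit:
jog_arm:
  rows:
    - [[-0.001,0,0],0,0]
    - [[-0.001,0,0],0,0]
    - [[0,0,0],0,0]

```text
time_s: 14.68
ee_pos: [0.4973, 0.131, 0.0506]
eef_rot: [3.141, -0.0, 1.325]
force: [1.6, 1.9, -1.0]
grip_width: 0.0155
grip_force: 60.0
```

Emit:
jog_arm:
  rows:
    - [[-0.002,0,0],0,0]
    - [[-0.003,0,0],0,0]
    - [[-0.003,0,0],0,0]
    - [[-0.003,0,0],0,0]
    - [[-0.003,0,0],0,0]
    - [[-0.003,0,0],0,0]
    - [[-0.003,0,0],0,0]
    - [[-0.003,0,0],0,0]
    - [[-0.003,0,0],0,0]
    - [[-0.002,0,0],0,0]
    - [[0,0,0],0,0]

```text
time_s: 15.6
ee_pos: [0.4903, 0.1033, 0.0506]
eef_rot: [-3.141, 0.0, 1.325]
force: [-0.6, 1.1, -0.5]
grip_width: 0.0157
grip_force: 60.0
```

Emit:
jog_arm:
  rows:
    - [[-0.002,0,0],0,0]
    - [[-0.003,0,0],0,0]
    - [[-0.003,0,0],0,0]
    - [[-0.003,0,0],0,0]
    - [[-0.003,0,0],0,0]
    - [[-0.003,0,0],0,0]
    - [[-0.003,0,0],0,0]
    - [[-0.003,0,0],0,0]
    - [[-0.003,0,0],0,0]
    - [[-0.002,0,0],0,0]
    - [[0,0,0],0,0]

```text
time_s: 16.52
ee_pos: [0.4835, 0.0761, 0.0505]
eef_rot: [-3.141, 0.0, 1.325]
force: [0.3, 0.4, -0.9]
grip_width: 0.0152
grip_force: 60.0
```

Emit:
jog_arm:
  rows:
    - [[-0.002,0,0],0,0]
    - [[-0.002,0,0],0,0]
    - [[-0.002,0,0],0,0]
    - [[-0.002,0,0],0,0]
    - [[-0.001,0,0],0,0]
    - [[-0.001,0,0],0,0]
    - [[-0.001,0,0],0,0]
    - [[0,0,0],0,0]

```text
time_s: 17.18
ee_pos: [0.4809, 0.0658, 0.0506]
eef_rot: [3.142, 0.0, 1.325]
force: [0.6, 2.9, -1.2]
grip_width: 0.0155
grip_force: 60.0
```

Run:
```python
from h import *
c=cam("wrist");o=c["obs"];W=pts(c);Rm=R.from_euler('xyz',o["eef_rot"]).as_matrix();Q=(W-o["ee_pos"])@Rm;z=W[...,2]
m=(abs(z-.05)<.004)&(Q[...,0]>.05)&(Q[...,0]<.12);s=Q[m];s=s[(abs(s[:,1])<.03)]
print(o["force"],"tab y",np.percentile(s[:,1],[1,99]),"x",np.percentile(s[:,0],[1,99]))
q=Q.reshape(-1,3);k=(abs(q[:,1])<.008)&(q[:,2]<-.005)&(q[:,2]>-.04)&(q[:,0]>.03)&(q[:,0]<.085);q=q[k]
for a in (.04,.05,.06,.07):
  s=q[(q[:,0]>a)&(q[:,0]<a+.01)];print(a,s.mean(0).round(4))
```

```text
[ 0.62709062  2.93604847 -1.24646468] tab y [-0.0278391   0.02801162] x [0.06366021 0.11760758]
0.04 [ 0.045  -0.0007 -0.0209]
0.05 [ 0.055  -0.0007 -0.021 ]
0.06 [ 0.065  -0.0007 -0.0208]
0.07 [ 0.0748 -0.0007 -0.0165]
```

Emit:
jog_arm:
  rows:
    - [[-0.001,0,0],0,0]
    - [[-0.001,0,0],0,0]
    - [[-0.001,0,0],0,0]
    - [[-0.001,0,0],0,0]
    - [[0,0,0],0,0]

```text
time_s: 17.65
ee_pos: [0.4799, 0.0619, 0.0505]
eef_rot: [-3.142, 0.0, 1.325]
force: [1.4, 3.8, -0.7]
grip_width: 0.0155
grip_force: 60.0
```

Emit:
jog_arm:
  rows:
    - [[-0.001,0,0],0,0]
    - [[-0.001,0,0],0,0]
    - [[0,0,0],0,0]

```text
time_s: 17.9
ee_pos: [0.4794, 0.06, 0.0505]
eef_rot: [-3.142, 0.0, 1.325]
force: [0.2, 3.4, -1.3]
grip_width: 0.0157
grip_force: 60.0
```

Emit:
jog_arm:
  rows:
    - [[-0.001,0,0],0,0]
    - [[0,0,0],0,0]

```text
time_s: 18.07
ee_pos: [0.4792, 0.0591, 0.0506]
eef_rot: [3.142, 0.0, 1.325]
force: [1.5, 3.2, -0.8]
grip_width: 0.0154
grip_force: 60.0
```

Emit:
jog_arm:
  rows:
    - [[-0.001,0,0],0,0]
    - [[0,0,0],0,0]

```text
time_s: 18.23
ee_pos: [0.479, 0.0581, 0.0505]
eef_rot: [3.142, 0.0, 1.325]
force: [1.5, 3.5, -1.8]
grip_width: 0.0154
grip_force: 60.0
```

Emit:
jog_arm:
  rows:
    - [[-0.0007,0,0],0,0]
    - [[0,0,0],0,0]

```text
time_s: 18.4
ee_pos: [0.4788, 0.0574, 0.0506]
eef_rot: [3.142, 0.0, 1.325]
force: [1.0, 4.5, -1.7]
grip_width: 0.0151
grip_force: 60.0
```

Emit:
jog_arm:
  rows:
    - [[-0.0007,0,0],0,0]
    - [[0,0,0],0,0]

```text
time_s: 18.57
ee_pos: [0.4786, 0.0568, 0.0505]
eef_rot: [-3.142, 0.0, 1.325]
force: [1.5, 2.9, -1.3]
grip_width: 0.0154
grip_force: 60.0
```

Emit:
jog_arm:
  rows:
    - [[-0.0005,0,0],0,0]
    - [[0,0,0],0,0]

```text
time_s: 18.73
ee_pos: [0.4786, 0.0566, 0.0505]
eef_rot: [3.142, -0.001, 1.325]
force: [2.3, 5.6, -2.4]
grip_width: 0.0152
grip_force: 60.0
```

Force is rising, so the stop may be near.

Emit:
jog_arm:
  rows:
    - [[-0.0005,0,0],0,0]
    - [[0,0,0],0,0]

```text
time_s: 18.9
ee_pos: [0.4785, 0.0564, 0.0505]
eef_rot: [3.141, -0.001, 1.325]
force: [2.4, 9.5, -3.2]
grip_width: 0.0156
grip_force: 60.0
```

Emit:
jog_arm:
  rows:
    - [[-0.0005,0,0],0,0]
    - [[0,0,0],0,0]

```text
time_s: 19.07
ee_pos: [0.4785, 0.0563, 0.0505]
eef_rot: [3.141, -0.002, 1.325]
force: [3.7, 14.3, -4.5]
grip_width: 0.0152
grip_force: 60.0
```

Emit:
jog_arm:
  rows:
    - [[-0.0004,0,0],0,0]
    - [[0,0,0],0,0]

```text
time_s: 19.23
ee_pos: [0.4784, 0.0562, 0.0505]
eef_rot: [3.141, -0.002, 1.325]
force: [4.3, 16.4, -5.1]
grip_width: 0.0158
grip_force: 60.0
```

Emit:
jog_arm:
  rows:
    - [[0.001,0,0],0,0]
    - [[0.001,0,0],0,0]
    - [[0.001,0,0],0,0]
    - [[0,0,0],0,0]
    - [[0,0,0],0,0]

```text
time_s: 19.65
ee_pos: [0.4788, 0.0577, 0.0505]
eef_rot: [-3.141, 0.0, 1.325]
force: [0.2, 0.3, -1.9]
grip_width: 0.0157
grip_force: 60.0
```

Emit:
jog_arm:
  rows:
    - [[0,0,-0.002],0,0]
    - [[0,0,-0.003],0,0]
    - [[0,0,-0.003],0,0]
    - [[0,0,0],0,0]

```text
time_s: 19.98
ee_pos: [0.4793, 0.0579, 0.0593]
eef_rot: [3.141, -0.0, 1.325]
force: [-0.7, 0.2, -1.3]
grip_width: 0.0152
grip_force: 60.0
```

Emit:
jog_arm:
  rows:
    - [[0,0,-0.004],0,0]
    - [[0,0,-0.004],0,0]
    - [[0,0,-0.006],0,0]
    - [[0,0,-0.01],0,0]
    - [[0,0,-0.015],0,0]
    - [[0,0,-0.02],0,0]
    - [[0,0,-0.02],0,0]
    - [[0,0,-0.015],0,0]
    - [[0,0,0],0,0]
    - [[0,0,0],0,0]

```text
time_s: 20.82
ee_pos: [0.4791, 0.0579, 0.1532]
eef_rot: [3.14, -0.0, 1.325]
force: [-0.9, -0.0, -1.2]
grip_width: 0.0155
grip_force: 60.0
```

Run:
```python
from h import *
c=cam("wrist");o=c["obs"];W=pts(c);Rm=R.from_euler('xyz',o["eef_rot"]).as_matrix();Q=(W-o["ee_pos"])@Rm;z=W[...,2]
print(o["time_s"],o["ee_pos"],np.degrees(o["eef_rot"]),o["force"],o["moment"])
q=Q.reshape(-1,3);k=(abs(q[:,1])<.008)&(q[:,2]<.005)&(q[:,2]>-.04)&(q[:,0]>.03)&(q[:,0]<.085);q=q[k]
for a in (.04,.05,.06,.07):
  s=q[(q[:,0]>a)&(q[:,0]<a+.01)];print(a,s.mean(0).round(4))
print("xmax",np.sort(q[:,0])[-3:])
u=np.array([.2419,.9703])
c=cam("top");W=pts(c);z=W[...,2];s=W[(abs(z-.05)<.004)&(abs(W[...,0]-.495)<.06)&(W[...,1]>.09)&(W[...,1]<.17)]
print("tab",len(s),cv2.minAreaRect(s[:,:2].astype(np.float32)*1000), "expect hole",np.array([.5183,.215])-.085*u)
print(rel([.5417,-.2424,.141],36.95,o))
```

```text
20.8167 [0.47912723 0.05793554 0.15318279] [ 1.79909741e+02 -2.67060462e-02  7.59356257e+01] [-0.85758859 -0.00425407 -1.23227693] [-0.06845005  0.05857265 -0.00215843]
0.04 [ 0.0451 -0.0008 -0.0209]
0.05 [ 0.055  -0.0007 -0.0209]
0.06 [ 0.065  -0.0007 -0.0207]
0.07 [ 0.0748 -0.0007 -0.0163]
xmax [0.08101596 0.08102519 0.08102855]
tab 85 ((497.3110656738281, 143.09371948242188), (114.97378540039062, 53.745235443115234), 0.028395608067512512) expect hole [0.4977385 0.1325245]
(array([-0.1305,  0.2776,  0.0122]), np.float64(38.99))
```

Emit:
jog_arm:
  rows:
    - [[0,0,0],6.5,0]
    - [[0,0,0],6.5,0]
    - [[0,0,0],6.5,0]
    - [[0,0,0],6.5,0]
    - [[0,0,0],6.5,0]
    - [[0,0,0],6.5,0]

```text
time_s: 21.42
ee_pos: [0.4784, 0.0579, 0.1514]
eef_rot: [-3.14, 0.002, 0.639]
force: [-0.1, 0.3, -1.5]
grip_width: 0.0154
grip_force: 60.0
```

Emit:
jog_arm:
  rows:
    - [[-0.008,0.0176,0.001],0,0]
    - [[-0.0125,0.026,0.001],0,0]
    - [[-0.014,0.03,0.001],0,0]
    - [[-0.014,0.03,0.001],0,0]
    - [[-0.014,0.03,0.001],0,0]
    - [[-0.014,0.03,0.001],0,0]
    - [[-0.014,0.03,0.001],0,0]
    - [[-0.014,0.03,0.001],0,0]
    - [[-0.014,0.03,0.001],0,0]
    - [[-0.012,0.024,0.001],0,0]
    - [[0,0,0],0,0]
    - [[0,0,0],0,0]

```text
time_s: 22.42
ee_pos: [0.5407, -0.2432, 0.1408]
eef_rot: [-3.139, 0.001, 0.643]
force: [-0.3, 1.0, -0.9]
grip_width: 0.0152
grip_force: 60.0
```

Emit:
jog_arm:
  rows:
    - [[0,0,0],0,0]
    - [[0,0,0],0,0]
    - [[0,0,0],0,0]

```text
time_s: 22.67
ee_pos: [0.5414, -0.2414, 0.1425]
eef_rot: [-3.141, 0.0, 0.646]
force: [0.6, -0.1, -2.2]
grip_width: 0.0154
grip_force: 60.0
```

Run:
```python
from h import *
o=get_obs();print(o["time_s"],o["ee_pos"],np.degrees(o["eef_rot"]))
print(rel([.5417,-.2424,.0412],36.95,o))
```

```text
22.6667 [ 0.54144797 -0.24141486  0.14252969] [-1.79990286e+02  1.40524423e-03  3.70010585e+01]
(array([-0.0004,  0.0009,  0.1013]), np.float64(0.05))
```

Emit:
jog_arm:
  rows:
    - [[-0.0004,0.0009,0],0,0]
    - [[0,0,0.015],0,0]
    - [[0,0,0.015],0,0]
    - [[0,0,0.015],0,0]
    - [[0,0,0.015],0,0]
    - [[0,0,0.01],0,0]
    - [[0,0,0.01],0,0]
    - [[0,0,0.005],0,0]
    - [[0,0,0.004],0,0]
    - [[0,0,0.004],0,0]
    - [[0,0,0.004],0,0]
    - [[0,0,0],0,0]

```text
time_s: 23.67
ee_pos: [0.5415, -0.2433, 0.0451]
eef_rot: [-3.141, 0.0, 0.645]
force: [0.3, -0.1, -1.5]
grip_width: 0.015
grip_force: 60.0
```

Emit:
jog_arm:
  rows:
    - [[0,0,0.001],0,0]
    - [[0,0,0.001],0,0]
    - [[0,0,0],0,0]

```text
time_s: 23.92
ee_pos: [0.5417, -0.2434, 0.0437]
eef_rot: [3.141, -0.0, 0.645]
force: [-0.1, -0.2, -0.7]
grip_width: 0.0154
grip_force: 60.0
```

Emit:
jog_arm:
  rows:
    - [[0,0,0.001],0,0]
    - [[0,0,0.0005],0,0]
    - [[0,0,0],0,0]

```text
time_s: 24.17
ee_pos: [0.5416, -0.2434, 0.042]
eef_rot: [-3.142, 0.0, 0.645]
force: [-0.0, -0.1, -1.3]
grip_width: 0.0154
grip_force: 60.0
```

Emit:
jog_arm:
  rows:
    - [[0.0006,-0.0008,0.0005],0,0]
    - [[0,0,0],0,0]

```text
time_s: 24.33
ee_pos: [0.5416, -0.2422, 0.0415]
eef_rot: [-3.141, 0.0, 0.645]
force: [0.5, -0.4, -1.0]
grip_width: 0.0151
grip_force: 60.0
```

Emit:
jog_arm:
  rows:
    - [[0,0,0.0005],0,0]
    - [[0,0,0],0,0]

```text
time_s: 24.5
ee_pos: [0.5417, -0.2423, 0.0413]
eef_rot: [3.141, -0.0, 0.645]
force: [-0.2, 0.9, 0.6]
grip_width: 0.0155
grip_force: 60.0
```

Emit:
jog_arm:
  rows:
    - [[0,0,0.0005],0,0]
    - [[0,0,0],0,0]

```text
time_s: 24.67
ee_pos: [0.5417, -0.2423, 0.0412]
eef_rot: [3.141, -0.0, 0.645]
force: [-2.9, 1.8, 7.5]
grip_width: 0.0155
grip_force: 60.0
```

Seated at the same height as at the pick-up (0.0412). I'll lower the grip force, then open.

Emit:
jog_arm:
  rows:
    - [[0,0,0],0,0.012]
    - [[0,0,0],0,0.012]
    - [[0,0,0],0,0.018]
    - [[0,0,0],0,0.024]
    - [[0,0,0],0,0.032]
    - [[0,0,0],0,0.04]
    - [[0,0,0],0,0.045]
    - [[0,0,0],0,0.045]
    - [[0,0,0],0,0.045]
  squeeze: 5

```text
time_s: 25.42
ee_pos: [0.5417, -0.2424, 0.0405]
eef_rot: [3.142, -0.0, 0.645]
force: [-0.4, 0.0, -0.2]
grip_width: 0.045
grip_force: 0.0
```

Emit:
jog_arm:
  rows:
    - [[0,0,-0.004],0,0.045]
    - [[0,0,-0.01],0,0.045]
    - [[0,0,-0.02],0,0.045]
    - [[0,0,-0.03],0,0.045]
    - [[0,0,-0.035],0,0.045]
    - [[0,0,-0.035],0,0.045]
    - [[0,0,-0.035],0,0.045]
    - [[0,0,-0.03],0,0.045]
    - [[0,0,0],0,0.045]
    - [[0,0,0],0,0.045]

```text
time_s: 26.25
ee_pos: [0.542, -0.2425, 0.2419]
eef_rot: [3.138, -0.002, 0.645]
force: [0.3, 0.2, -0.7]
grip_width: 0.0451
grip_force: 0.0
```

Run:
```python
from h import *
o=get_obs();print(o["time_s"],o["ee_pos"],o["force"],o["grip_width"])
a=cam("side");b=cam("wrist");t=cam("top")
A=cv2.resize(a["image"][120:400,200:500,::-1],(420,392));B=cv2.resize(b["image"][60:340,200:440,::-1],(336,392))
cv2.imwrite("pics/e1.png",np.hstack([A,B]))
W=pts(t);z=W[...,2];s=W[(abs(z-.05)<.005)&(abs(W[...,0]-.495)<.05)&(W[...,1]>.10)&(W[...,1]<.19)]
print(len(s),s.mean(0),s.min(0),s.max(0))
```

```text
26.25 [ 0.54199098 -0.24251605  0.24190599] [ 0.31926552  0.23639043 -0.74324957] 0.0451086019854591
497 [0.50112301 0.15427198 0.04997511] [0.44740988 0.11179937 0.04503129] [0.54428296 0.1899851  0.054989  ]
```

View pics/e1.png

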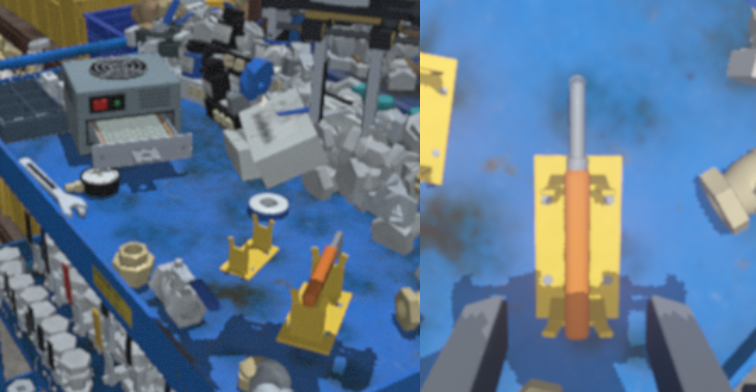

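The picture shows the tray drawn out (side crop around 145,140), the hook lying in both forks of the large rest, and the bystanders unmoved. I'll hand in.

```bash
python3 -c "
from station import *
print(hand_in())"
```

```text
the job is handed in; nothing more can be done
None
```

The tray is drawn out of its catch to its stop and left out, the hook is back in both forks of the larger rest, the last pictures show the bystanders in place, and the job was handed in at about 26 s with readings never above about 18 N on the tray.

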